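# Tighten the vacuum chamber's cover evenly, in cross order

## Task

Tighten the cover of the vacuum drying chamber evenly with its four wing screws. The two blue ones have already had their first round: give each of the two red ones its first round too, about 70 degrees clockwise, and only then tighten all four until they stop firmly, in cross order (one screw, next the diagonally opposite one, then the other two), so that the cover is pressed down level on its gasket. Leave the bottle and the beaker standing where they are.

Things in the scene. Friction and masses are not known exactly. Their poses are not given: they have to be found in the camera images.
- chamber: Bench vacuum drying chamber, fixed: square box 212 x 212 mm, blue with aluminium rim, rim top 75 mm up, carrying a black sponge gasket 12 mm thick when free. Origin: centre of its underside on the bench; z up, x and y along its sides. Four steel tabs (60 mm long, tops 97 mm up) at the middles of its sides hold the cover in place.
- cover: Square aluminium cover, 192 x 192 x 10 mm, about 0.85 kg, with a round sight glass, lying loose on the gasket between the tabs, lightly held by the blue screws. Origin: centre of its underside, about 84.5 mm above the bench at the start; z up. With all screws tight it sits level at 81.6 mm.
- screw_a: Blue wing screw at the chamber's own (+x, +y) corner, 72 mm from its centre along each axis; opposite screw_c. Like all four: origin on the upright axis at the underside of its steel flange (32 mm diameter, 7 mm thick). On the flange stands the wing, a flat bar 70 mm long along the screw's x, 10 mm thick along y, flat-sided 7 to 38 mm above the origin, top at 43 mm; x turns with the wing, z up.
- screw_b: Red wing screw at the chamber's own (-x, +y) corner, 72 mm from its centre along each axis; opposite screw_d. All four tighten clockwise seen from above, sinking 3 mm per radian (quick thread), and stay where left. At the start a red one is 2.0 to 2.6 rad short of tight, its flange clear of the cover; a blue one 0.8 to 1.2 rad. Shape as screw_a.
- screw_c: Blue wing screw at the chamber's own (-x, -y) corner, 72 mm from its centre along each axis; opposite screw_a. All four turn against 0.1 to 0.3 N m of friction and gasket pressure. When tight each stops dead on its shoulder (hard stop, over 0.4 N m), its origin 91.6 mm above the bench. Shape as screw_a.
- screw_d: Red wing screw at the chamber's own (+x, -y) corner, 72 mm from its centre along each axis; opposite screw_b. The direction in which a wing points when tight differs from screw to screw: feel for the stop. Shape as screw_a, turning as screw_b and screw_c.
- reagent_bottle: Amber bottle with a red cap, 68 mm diameter, 145 mm tall, standing beside the chamber; bystander. Origin: centre of its underside.
- beaker: Steel beaker, 72 mm across the rim, 90 mm tall; bystander. Origin: centre of its underside.

How it is judged:
By the outcome, as a careful person would: the job done as asked, in the order asked, and still so for the second after the job is handed in, with the robot touching nothing.
It also fails if it takes over 72 s, if anything falls off the work surface, if the arm or the gripper's body presses on something with over 40 N, if the wrist force passes 120 N, or if a joint passes its speed limit or range.

## Robot

A 6-joint arm with a two-finger parallel gripper is mounted at the origin on the work surface. World frame = base frame: x ahead of the robot, y to its left, z up, the work surface at z = 0. Lengths are in m, angles in rad, forces in N, time in s.
With the tool pointing down it reaches from about 0.275 to 0.85 m from the base axis. Payload 19 kg.
Tool frame: the origin (TCP) lies at the very end of the fingers, on their centre line; the grasp point (between the pads) lies 19 mm behind it (robot.tcp_to_grasp is the distance from the TCP to the grasp point, in m); z points along the fingers, x is the direction in which the jaws open and shut, and the axes are right-handed (so a half turn about z gives the same grasp; the last joint's range is limited). The gripper opens to 85 mm and grips with 20 to 120 N. Pads are 22 mm wide; open, the fingers measure 114 mm over their backs; the gripper's body (76 mm by 85 mm) begins 54 mm behind the grasp point. The pads swing forward as they close: fully open they stand 13 mm farther back than shut.
Start: joints at [-1.343, 0.15, 1.437, -0, 1.554, -0.134], TCP at [0.203, -0.538, 0.197] pointing down, gripper open.
Joint ranges: [-2.8, 2.8], [-0.68, 2.1], [0.12, 2.68], [-1.39, 4.53], [0.16, 2.79], [-2.81, 2.81]. Speed limits (rad/s): [1.89, 1.89, 2.22, 3.01, 3.01, 3.01].

## Interface

Orientations are given as [roll, pitch, yaw] about the fixed x, y, z axes, in that order (R = Rz(yaw) Ry(pitch) Rx(roll)).
In Python, from cell import robot gives the robot as it stands. Calls block until the motion is done:
- robot.move_ptp(position, orientation): joint-space move of the TCP to a pose.
- robot.move_straight(position, ori=None, speed=0.15, until_force=None): straight line of the TCP; ori=None keeps the orientation; speed is the mean speed in m/s. With until_force (N) it stops when the force on the tool has changed by that much, and returns True; else False.
- robot.goto_joints(angles): joint-space move.
- robot.gripper_to(opening, strength=None): opening from 0.0 (shut) to 1.0 (fully open); strength is the grip in N (None keeps the last); returns when the fingers have stopped.
- robot.wait(seconds).
- robot.inverse_kinematics(position, orientation): joint angles nearest the present ones, or None.
- robot.sense(): the state.
- robot.snapshot(name): name is "scene" or "top" or "wrist"; returns the picture (420x560x3 uint8, red, green, blue); there is no depth.
- robot.camera_info(name): a dict with "fx", "fy", "cx", "cy" (pixels), "R" (3x3) and "t" (3): a world point X has camera coordinates R X + t; the wrist camera has in their place "mount" (4x4, takes a point from camera to tool coordinates, whose origin is the TCP and whose axes are the tool frame's). Camera axes: x right, y down, z forward; pixel columns grow to the right and rows downward; lengths in m; the calibration is good to about 2 mm. A picture is of the moment at which its call begins: read the wrist's pose just before it. camera_info takes no time and is no camera call.
A pose or a line that the arm cannot do raises robot.Unreachable and nothing moves.
- robot.finish_job(): hands the job in, once; it reports no verdict.
The state is a dict: "clock": time; "joints": joint angles; "joint_vel": joint speeds; "joint_torque": joint torques, N m; "ee_pos": TCP position; "eef_rot": TCP orientation; "wrist_force": force on the tool from outside, world axes, zero at the start; "wrist_torque": the same for the moment, N m; "grip_width": opening from 0.0 (shut) to 1.0 (fully open).
Only numpy, scipy, OpenCV 4.12 (cv2) and the standard library are available. Lean on these libraries where they do the work, as an engineer would, in place of code of your own. Each camera call takes 0.05 s, during which the arm holds its last target. There are 200 camera calls.

## Working session

There is one attempt and no reset: what is moved stays moved. The work goes in short steps, each a Python script; the robot and the scene stay as the last script left them, time stands still between calls to the robot, and variables do not carry over. Pictures are saved under pics/ and viewed, about 8 in all and at most 12, crops included, and the job is handed in when it is done.

```bash
ls; mkdir -p pics
python3 - <<'E'
from cell import robot
import cv2, numpy as np
for n in("scene","top"):
    im=robot.snapshot(n); cv2.imwrite(f"pics/{n}0.png",im[:,:,::-1])
    c=robot.camera_info(n); print(n,{k:np.round(np.array(v),4).tolist() for k,v in c.items()})
print({k:np.round(np.array(v),4).tolist() for k,v in robot.camera_info("wrist").items()})
print(robot.sense(), robot.tcp_to_grasp)
a=cv2.imread("pics/scene0.png");b=cv2.imread("pics/top0.png")
cv2.imwrite("pics/top0x.png",cv2.resize(b,(800,600)))
E
```

```text
pics
scene {'fx': 443.3382, 'fy': 443.3382, 'cx': 280.7464, 'cy': 224.1067, 'R': [[0.3381, 0.9411, -0.0008], [0.5312, -0.1915, -0.8253], [-0.7769, 0.2786, -0.5647]], 't': [-0.2617, -0.2267, 1.3211]}
top {'fx': 412.7689, 'fy': 412.7689, 'cx': 281.5082, 'cy': 211.4565, 'R': [[0.0251, -0.9995, -0.0178], [-0.9803, -0.0211, -0.1966], [0.1961, 0.0224, -0.9803]], 't': [0.0611, 0.6033, 0.9302]}
{'fx': 368.4569, 'fy': 368.4569, 'cx': 273.6929, 'cy': 214.4703, 'mount': [[1.0, 0.0009, 0.0001, -0.0006], [-0.0009, 0.9603, 0.2791, -0.0716], [0.0002, -0.2791, 0.9603, -0.1771], [0.0, 0.0, 0.0, 1.0]]}
{'clock': 0.1, 'joints': array([-1.34299593e+00,  1.50910597e-01,  1.43794010e+00, -1.42306576e-06,
        1.55383185e+00, -1.34012936e-01]), 'joint_vel': array([-0.00157789, -0.00033476, -0.00131828, -0.00112165, -0.00052376,
        0.00014   ]), 'joint_torque': array([ 4.20459488e-03, -7.14390206e+01, -5.71794176e+01, -1.97092854e-04,
        7.33918656e-03, -2.75127309e-05]), 'ee_pos': array([ 0.20344703, -0.53752266,  0.19656371]), 'eef_rot': array([-3.14144844e+00,  1.08030943e-03, -1.20898289e+00]), 'wrist_force': array([-0.10015099, -0.24989265, -0.47390523]), 'wrist_torque': array([ 0.00578123, -0.00215714,  0.01763902]), 'grip_width': 0.9975045719485915} 0.0187
```

View pics/top0x.png

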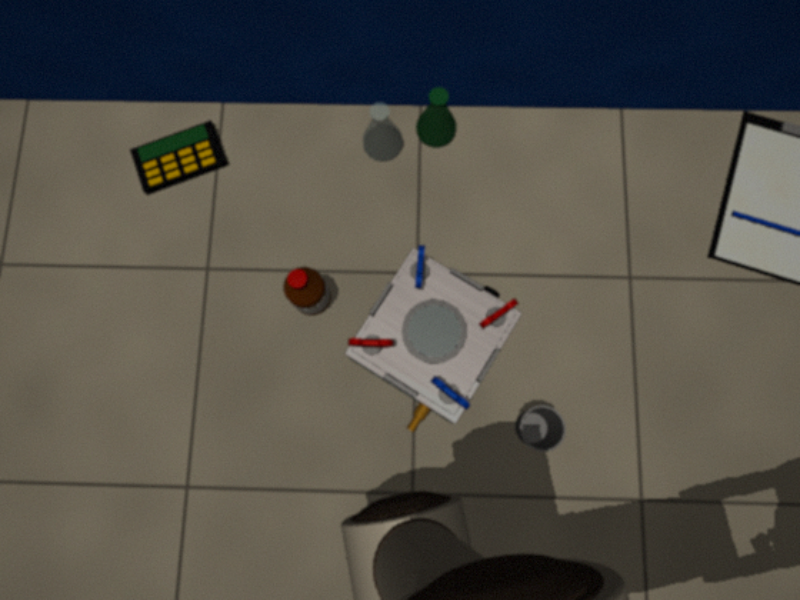

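View pics/scene0.png

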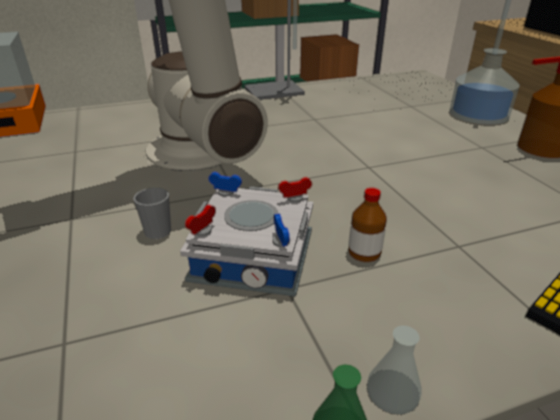

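The top view (800×600) shows the blue wings at (421,266) and (450,392), the red wings at (372,342) and (499,313), the bottle at (305,290) and the beaker at (540,427). The scene view agrees. Next I'll get a coarse fix from the top camera, then take one wrist look from above the cover.

```bash
cat > h.py <<'E'
import cv2, numpy as np
from cell import robot
from scipy.spatial.transform import Rotation as Ro
def cam(name):
    c=robot.camera_info(name); K=(c["fx"],c["fy"],c["cx"],c["cy"])
    if name!="wrist":
        R=np.array(c["R"]);t=np.array(c["t"]);return K,R.T,-R.T@t
    s=robot.sense();M=np.array(c["mount"]);Rt=Ro.from_euler("xyz",s["eef_rot"]).as_matrix()
    return K,Rt@M[:3,:3],Rt@M[:3,3]+s["ee_pos"]
def ray(C,uv,z):
    K,R,o=C;uv=np.atleast_2d(uv).astype(float)
    d=np.c_[(uv[:,0]-K[2])/K[0],(uv[:,1]-K[3])/K[1],np.ones(len(uv))]@R.T
    return (o+d*((z-o[2])/d[:,2])[:,None])[:,:2]
def wings(name,zr=.125,zb=.121,amin=40,save=None):
    """[colour, centre xy, bar yaw, px area]: coloured blobs cast on mid-wing plane"""
    C=cam(name);im=robot.snapshot(name)
    if save:cv2.imwrite(save,im[:,:,::-1])
    h=cv2.cvtColor(im,cv2.COLOR_RGB2HSV);H,S,V=cv2.split(h);out=[]
    for col,m,z in(("red",((H<6)|(H>174))&(S>150)&(V>60),zr),("blue",(H>100)&(H<125)&(S>120)&(V>50),zb)):
        n,L,st,ce=cv2.connectedComponentsWithStats(m.astype(np.uint8))
        for i in range(1,n):
            if not amin<st[i,4]<8000: continue
            v,u=np.nonzero(L==i);P=ray(C,np.c_[u,v],z).astype(np.float32)
            (cx,cy),(w,hh),a=cv2.minAreaRect(P*1000)
            B=cv2.boxPoints(((cx,cy),(w,hh),a));e=B[1]-B[0] if np.linalg.norm(B[1]-B[0])>np.linalg.norm(B[2]-B[1]) else B[2]-B[1]
            out.append((col,np.round([cx/1000,cy/1000],4),round(float(np.arctan2(e[1],e[0]))%np.pi,3),np.round([w,hh]),ce[i].round(),st[i,4]))
    return out
E
python3 - <<'E'
from h import *
W=wings("top")
for w in W:print(w)
b=ray(cam("top"),[[305*.7,285*.7],[540*.7,425*.7]],.1);print(b)
E
```

```text
('red', array([0.6244, 0.2424]), 0.057, array([31., 30.]), array([208., 195.]), np.int32(161))
('red', array([ 0.5754, -0.0767]), 2.213, array([10., 65.]), array([349., 219.]), np.int32(124))
('red', array([0.5243, 0.122 ]), 1.55, array([67., 10.]), array([259., 239.]), np.int32(134))
('blue', array([ 0.7315, -0.5048]), 1.271, array([106.,   7.]), array([536., 156.]), np.int32(137))
('blue', array([0.6494, 0.0474]), 3.072, array([10., 66.]), array([294., 186.]), np.int32(121))
('blue', array([ 0.4513, -0.0027]), 0.932, array([66., 11.]), array([315., 274.]), np.int32(147))
[[ 0.61869313  0.23293416]
 [ 0.40527671 -0.14295152]]
```

Run:
```python
from h import *
robot.move_ptp([0.53,0.0225,0.33],[np.pi,0,-np.pi/2]); robot.wait(.2)
W=wings("wrist",save="pics/w0.png",amin=200)
for w in W:print(w)
s=robot.sense();print(s["clock"],s["joints"].round(3),s["ee_pos"])
for n,p,b in(("b",(.524,.122),1.55),("d",(.575,-.077),2.21),("a",(.649,.047),3.07),("c",(.451,-.003),.93)):
  for k in(-1.5,-.5,.5,1.5):
    y=b+k*np.pi
    q=[robot.inverse_kinematics([*p,.1],[np.pi,0,y-e]) for e in(0,.7,1.4)]
    print(n,round(y,2),[None if x is None else x[5].round(2) for x in q])
```

```text
('red', array([0.6206, 0.2452]), 1.452, array([39., 32.]), array([47., 86.]), np.int32(1135))
('red', array([ 0.5759, -0.079 ]), 2.198, array([16., 66.]), array([376., 132.]), np.int32(855))
('red', array([0.5215, 0.1228]), 1.571, array([11., 68.]), array([179., 186.]), np.int32(611))
('blue', array([0.6492, 0.0475]), 3.074, array([11., 70.]), array([248.,  54.]), np.int32(846))
('blue', array([ 0.4493, -0.0045]), 0.925, array([71., 18.]), array([297., 248.]), np.int32(838))
2.7583 [-0.103  0.048  1.286 -0.     1.808  1.468] [0.53002643 0.02215492 0.32992736]
b -3.16 [None, np.float64(-2.34), np.float64(-1.64)]
b -0.02 [np.float64(0.11), np.float64(0.81), np.float64(1.51)]
b 3.12 [None, np.float64(-2.34), np.float64(-1.64)]
b 6.26 [np.float64(0.11), np.float64(0.81), np.float64(1.51)]
d -2.5 [np.float64(2.24), None, np.float64(-2.65)]
d 0.64 [np.float64(-0.91), np.float64(-0.21), np.float64(0.49)]
d 3.78 [np.float64(2.24), None, np.float64(-2.65)]
d 6.92 [np.float64(-0.91), np.float64(-0.21), np.float64(0.49)]
a -1.64 [np.float64(1.6), np.float64(2.3), None]
a 1.5 [np.float64(-1.55), np.float64(-0.85), np.float64(-0.15)]
a 4.64 [np.float64(1.6), np.float64(2.3), None]
a 7.78 [np.float64(-1.55), np.float64(-0.85), np.float64(-0.15)]
c -3.78 [np.float64(-2.68), np.float64(-1.98), np.float64(-1.28)]
c -0.64 [np.float64(0.46), np.float64(1.16), np.float64(1.86)]
c 2.5 [np.float64(-2.68), np.float64(-1.98), np.float64(-1.28)]
c 5.64 [np.float64(0.46), np.float64(1.16), np.float64(1.86)]
```

View pics/w0.png

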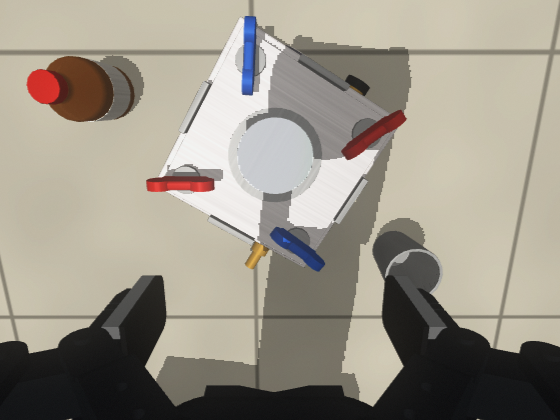

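The wrist view shows both blue wings at (249,55) and (297,248), and both red wings at (180,185) and (375,133). It agrees with the top view within 2 mm. I'll start with the first round on red screw b.

```bash
cat >> h.py <<'E'
XY=dict(a=(.6481,.0478),b=(.524,.1206),c=(.4511,-.0034),d=(.5752,-.0764))
UP=.175
def st():
    s=robot.sense();return s["eef_rot"][2],s["wrist_torque"][2],s["wrist_force"],s["clock"],s["grip_width"]
def log(t):
    y,tz,f,c,g=st();print(t,"yaw %.3f tz %.2f F %s t %.2f g %.3f z %.4f"%(y,tz,f.round(1),c,g,robot.sense()["ee_pos"][2]))
def grasp(k,yaw,origin):
    p=XY[k];robot.move_ptp([*p,UP],[np.pi,0,yaw])
    robot.gripper_to(.45);log("above "+k)
    robot.move_straight([*p,origin+.010],speed=.12);log("down")
    robot.gripper_to(0,100);log("gripped")
def turn(k,y0,z0,th):   # absolute turn th (rad, clockwise) from grasp at y0,z0
    robot.move_ptp([*XY[k],z0-.003*th],[np.pi,0,y0-th])
def release(k):
    robot.gripper_to(.45);robot.move_straight([*XY[k],UP],speed=.2);log("released")
E
python3 - <<'E'
from h import *
y0=1.562-np.pi/2; o=.0985
grasp("b",y0,o)
for th in(.2,.7,1.222): turn("b",y0,o+.010,th);log(th)
release("b")
E
```

```text
above b yaw -0.009 tz 0.02 F [0.1 0.4 0.7] t 4.58 g 0.452 z 0.1750
down yaw -0.009 tz 0.02 F [-0.5 -0.1  0.3] t 5.28 g 0.449 z 0.1092
gripped yaw -0.009 tz 0.00 F [-0.9  0.6  1.1] t 5.73 g -0.002 z 0.1087
0.2 yaw -0.205 tz 0.05 F [-0.6 -0.3  0.3] t 6.05 g 0.001 z 0.1079
0.7 yaw -0.703 tz 0.02 F [0.5 0.7 0.1] t 6.62 g -0.000 z 0.1064
1.222 yaw -1.226 tz 0.04 F [-0.8 -0.7  0. ] t 7.20 g -0.001 z 0.1049
released yaw -1.231 tz 0.03 F [-0.8  0.4 -0.4] t 8.15 g 0.448 z 0.1754
```

The gripper closed fully (0.0) with no torque, so it didn't catch the wing. I'll look before doing anything else.

Run:
```python
from h import *
for w in wings("wrist",save="pics/w1.png",amin=200):print(w)
im=robot.snapshot("scene");cv2.imwrite("pics/s1.png",cv2.resize(im[130:300,130:400,::-1],None,fx=2.9,fy=2.9))
log("")
```

```text
('red', array([0.6113, 0.239 ]), 1.912, array([13., 35.]), array([127.,  10.]), np.int32(1236))
('red', array([0.5238, 0.1197]), 1.572, array([19., 70.]), array([275., 223.]), np.int32(2672))
('red', array([ 0.5586, -0.0595]), 0.553, array([24., 17.]), array([549., 265.]), np.int32(468))
('blue', array([0.6499, 0.0457]), 3.074, array([23., 72.]), array([467.,  66.]), np.int32(4403))
 yaw -1.231 tz -0.09 F [ 0.2  0.4 -0.4] t 8.25 g 0.450 z 0.1742
```

View pics/w1.png

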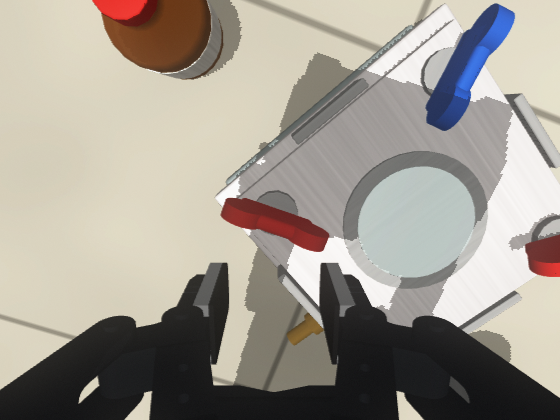

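View pics/s1.png

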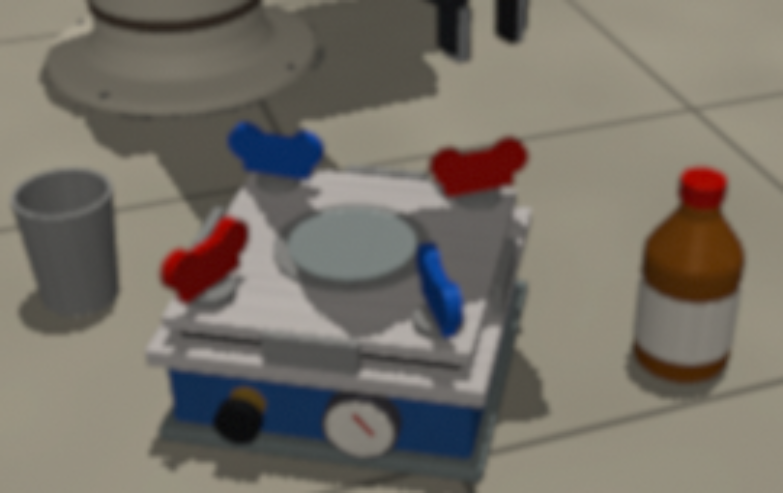

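The wing hasn't moved (bar still at about (275,223) in the wrist view). In both pictures the fingertips appear about 35 mm higher than the reported TCP, so the jaws probably closed above the wing. I'll shut the gripper and measure the tips in both cameras.

Run:
```python
from h import *
robot.gripper_to(0); robot.wait(.1)
a=robot.snapshot("wrist");b=robot.snapshot("scene");log("")
C=robot.camera_info("scene");p=robot.sense()["ee_pos"]
for dz in(0,.02,.04):
    q=np.array(C["R"])@(p+[0,0,dz])+C["t"];u,v=C["fx"]*q[0]/q[2]+C["cx"],C["fy"]*q[1]/q[2]+C["cy"]
    M=np.linalg.inv(robot.camera_info("wrist")["mount"]);w=M[:3,:3]@[0,0,-dz]+M[:3,3]
    print(dz,"scene crop px",(u-230)*4,(v-80)*4,"wrist",368.46*w[0]/w[2]+273.7,368.46*w[1]/w[2]+214.5)
B=cv2.resize(b[80:185,230:330],None,fx=4,fy=4)
cv2.imwrite("pics/c2.png",np.hstack([B[:420],a[:420,100:480]])[:,:,::-1])
```

```text
yaw -1.231 tz -0.06 F [ 0.8  0.5 -0.8] t 8.90 g 0.001 z 0.1750
0 scene crop px 263.10494869964236 334.36309828034746 wrist 274.7961749735202 251.87306302841264
0.02 scene crop px 263.88230302857073 296.1467563118272 wrist 274.9116194447145 268.1159741352162
0.04 scene crop px 264.6809096476186 256.88560793188867 wrist 275.0563121766201 288.4740836040263
```

View pics/c2.png

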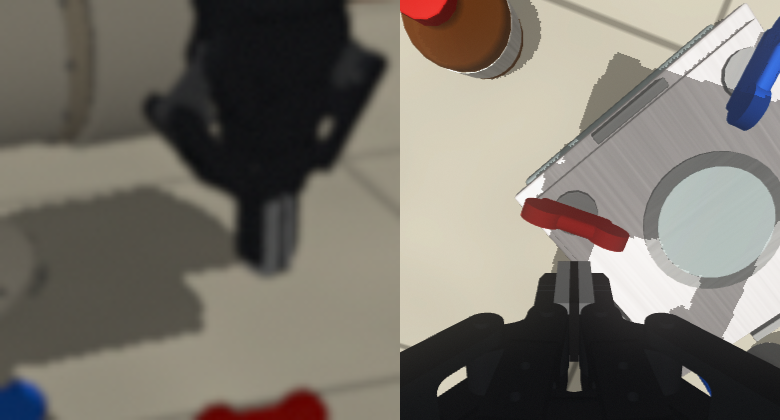

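The shut fingertips appear at (267,270) in the scene crop and around v≈285 in the wrist view. Both put them about 33–35 mm above the reported TCP. I'll apply that offset and try again with a guarded descent.

```bash
sed -i 's/^UP=.*/UP=.150; OFF=-.033/; s/origin+.010\],speed=.12)/origin+.010+OFF],speed=.12,until_force=8)/' h.py
python3 - <<'E'
from h import *
y0=1.566-np.pi/2; o=.0985
grasp("b",y0,o)
y,tz,f,c,g=st()
if g>.06:
    turn("b",y0,o+.010+OFF,.15);log(.15)
E
```

```text
above b yaw -0.005 tz 0.00 F [-1.   0.6  0. ] t 10.52 g 0.453 z 0.1500
down yaw -0.005 tz 0.06 F [ 0.6 -0.6  0.4] t 11.29 g 0.453 z 0.0761
gripped yaw -0.005 tz 0.02 F [-3.9 -0.6  5.7] t 11.67 g 0.101 z 0.0764
0.15 yaw -0.156 tz -0.16 F [-2.9 -0.5  6.3] t 11.94 g 0.096 z 0.0759
```

Run:
```python
from h import *
y0=1.566-np.pi/2; z=.0985+.010+OFF
for th in(.7,1.222): turn("b",y0,z,th);log(th)
robot.wait(.2);log("settled");release("b")
for w in wings("wrist",amin=200,save="pics/w3.png"):print(w[:4])
y0=2.202-np.pi/2
grasp("d",y0,.0985)
if st()[4]>.06:
    for th in(.2,.7,1.222): turn("d",y0,z,th);log(th)
    robot.wait(.2);log("settled")
```

```text
0.7 yaw -0.703 tz -0.18 F [ 0.4 -2.6  4.9] t 12.55 g 0.102 z 0.0743
1.222 yaw -1.225 tz -0.12 F [ 3.7 -5.4  6.4] t 13.13 g 0.096 z 0.0729
settled yaw -1.225 tz -0.05 F [ 3.3 -4.4  7.5] t 13.33 g 0.104 z 0.0729
released yaw -1.227 tz -0.02 F [ 0.3 -0.2 -0.7] t 14.28 g 0.455 z 0.1502
('red', array([0.6088, 0.2371]), 1.916, array([ 6., 27.]))
('red', array([0.5239, 0.1199]), 0.34, array([71., 10.]))
('blue', array([0.6501, 0.0456]), 3.076, array([25., 73.]))
above d yaw 0.631 tz 0.01 F [0.3 0.1 0.8] t 16.52 g 0.451 z 0.1500
down yaw 0.631 tz 0.00 F [ 0.6 -0.3 -0.3] t 17.29 g 0.453 z 0.0762
gripped yaw 0.631 tz -0.01 F [-10.9  -6.   10.1] t 17.67 g 0.099 z 0.0765
0.2 yaw 0.430 tz -0.12 F [-11.5  -5.6  10.4] t 17.98 g 0.102 z 0.0759
0.7 yaw -0.069 tz -0.10 F [-9.4 -7.1  9.3] t 18.55 g 0.101 z 0.0744
1.222 yaw -0.592 tz -0.12 F [-12.2  -8.4  12.1] t 19.13 g 0.104 z 0.0731
settled yaw -0.591 tz -0.22 F [-11.6  -7.9  11.5] t 19.33 g 0.100 z 0.0731
```

Wing b now sits at 0.34 rad, so it turned about 70°. Screw d has turned the same and is still gripped. Next I'll tighten d to its stop, then b.

```bash
cat >> h.py <<'E'
def tighten(k,y0,z,th,thmax):
    while th<thmax:
        m=abs(np.mean([st()[1] for _ in range(3)]))
        if m>.7: print("STOP",k,"th %.3f"%th);log("stop");return th
        th+=.08 if m<.35 else .03
        turn(k,y0,z,th);log("%.2f"%th)
    print("NO STOP",k);return th
E
python3 - <<'E'
from h import *
tighten("d",2.202-np.pi/2,.0985+.010+OFF,1.222,2.75)
E
```

```text
1.30 yaw -0.672 tz -0.12 F [-12.4  -8.9  12.7] t 19.58 g 0.098 z 0.0729
1.38 yaw -0.752 tz -0.20 F [-11.7  -8.8  12.5] t 19.83 g 0.102 z 0.0727
1.46 yaw -0.832 tz -0.18 F [-11.5  -9.1  12.8] t 20.08 g 0.101 z 0.0724
1.54 yaw -0.912 tz -0.18 F [-12.4  -9.   13.4] t 20.33 g 0.100 z 0.0722
1.62 yaw -0.992 tz -0.12 F [-12.3  -9.2  13.2] t 20.58 g 0.099 z 0.0721
1.70 yaw -1.072 tz -0.13 F [-12.9  -9.4  13.4] t 20.83 g 0.095 z 0.0718
1.78 yaw -1.152 tz -0.22 F [-12.8  -8.9  14.6] t 21.08 g 0.099 z 0.0716
1.86 yaw -1.232 tz -0.19 F [-12.5  -9.6  13.9] t 21.33 g 0.098 z 0.0714
1.94 yaw -1.312 tz -0.13 F [-12.6  -9.6  13.7] t 21.58 g 0.098 z 0.0711
2.02 yaw -1.392 tz -0.15 F [-13.  -10.4  15.5] t 21.83 g 0.102 z 0.0709
2.10 yaw -1.472 tz 0.01 F [-13.2 -10.4  14.6] t 22.08 g 0.097 z 0.0707
2.18 yaw -1.551 tz 1.47 F [-13.8 -10.5  18.3] t 22.33 g 0.104 z 0.0706
STOP d th 2.182
stop yaw -1.551 tz 1.47 F [-13.8 -10.5  18.3] t 22.33 g 0.104 z 0.0706
```

Screw d hit its hard stop at 2.18 rad (+1.5 N m). Lateral grip forces bias the torque reading, so I'll use its signed change from a moving baseline. Next is b, the diagonal one.

```bash
sed -i '/^def tighten/,$d' h.py
cat >> h.py <<'E'
def tighten(k,y0,z,thmax=1.55):
    th=.1;turn(k,y0,z,th);log("%.2f"%th);base=st()[1]
    while th<thmax:
        th+=.06;turn(k,y0,z,th);tz=np.mean([st()[1] for _ in range(3)])
        if tz-base>.8: print("STOP",k,"th %.3f"%th);log("stop");return th
    print("NO STOP",k);log("");return None
def job(k,yaw,origin):
    grasp(k,yaw,origin+.002)
    if st()[4]<.06: print("MISSED");return
    if tighten(k,yaw,origin+.012+OFF): release(k)
E
python3 - <<'E'
from h import *
release("d"); job("b",.34+np.pi/2,.0948)
for w in wings("wrist",amin=200,save="pics/w4.png"):print(w[:4])
E
```

```text
released yaw -1.551 tz 0.00 F [-0.2 -0.1 -0.1] t 23.29 g 0.447 z 0.1500
above b yaw 1.910 tz 0.07 F [ 0.4 -0.4 -0.3] t 26.24 g 0.454 z 0.1500
down yaw 1.911 tz 0.00 F [ 0.1  0.2 -0.4] t 27.02 g 0.452 z 0.0744
gripped yaw 1.911 tz 0.06 F [-0.3 -5.6  6.3] t 27.40 g 0.097 z 0.0748
0.10 yaw 1.810 tz -0.11 F [ 0.8 -6.5  5.9] t 27.65 g 0.095 z 0.0745
STOP b th 1.000
stop yaw 0.911 tz 1.11 F [ -2.5 -10.1  12. ] t 31.40 g 0.096 z 0.0722
released yaw 0.911 tz -0.05 F [-0.2 -1.  -0.6] t 32.35 g 0.449 z 0.1500
('red', array([0.5241, 0.1205]), 2.548, array([10., 70.]))
('red', array([0.6279, 0.2362]), 2.696, array([28., 41.]))
('blue', array([ 0.4548, -0.    ]), 0.93, array([59., 23.]))
```

b is at its stop (1.0 rad more, +1.1 N m). Now the blue pair, a then c, the other diagonal.

Run:
```python
from h import *
job("a",3.075-np.pi/2,.0946)
if robot.sense()["ee_pos"][2]>.14: job("c",.928-np.pi/2,.0946)
```

```text
above a yaw 1.504 tz 0.01 F [-0.4  0.1 -1. ] t 33.37 g 0.444 z 0.1504
down yaw 1.504 tz 0.02 F [ 0.4 -0.   0.6] t 34.15 g 0.452 z 0.0744
gripped yaw 1.504 tz -0.01 F [-2.7 -8.1  6.2] t 34.52 g 0.096 z 0.0748
0.10 yaw 1.403 tz -0.10 F [-2.8 -9.6  6.4] t 34.77 g 0.093 z 0.0745
STOP a th 1.060
stop yaw 0.444 tz 1.48 F [ -6.3 -14.8  10.7] t 38.77 g 0.095 z 0.0721
released yaw 0.444 tz 0.03 F [-0.4 -0.1 -0.1] t 39.73 g 0.448 z 0.1502
above c yaw -0.642 tz 0.01 F [ 0.3  1.2 -0.5] t 40.88 g 0.453 z 0.1497
down yaw -0.643 tz 0.07 F [ 0.  -0.2 -0.2] t 41.67 g 0.447 z 0.0742
gripped yaw -0.643 tz -0.12 F [-3.7  1.7  7.5] t 42.04 g 0.097 z 0.0744
0.10 yaw -0.744 tz -0.08 F [-2.7  1.   7.9] t 42.29 g 0.094 z 0.0741
STOP c th 1.240
stop yaw -1.882 tz 1.31 F [-4.4 -9.  12.2] t 47.04 g 0.098 z 0.0711
released yaw -1.883 tz -0.00 F [-0.3 -0.2 -0.4] t 47.99 g 0.450 z 0.1500
```

All four stopped. I'll back off and do a final check from above.

Run:
```python
from h import *
robot.move_ptp([0.53,0.0225,0.33],[np.pi,0,-np.pi/2]); robot.wait(.2)
for w in wings("wrist",zr=.118,zb=.118,amin=200,save="pics/w5.png"):print(w[:4])
a=robot.snapshot("wrist");b=robot.snapshot("scene")[130:300,130:400]
cv2.imwrite("pics/f.png",cv2.resize(np.hstack([a[:300,:450],cv2.resize(b,(476,300))]),(800,259))[:,:,::-1]);log("")
```

```text
('red', array([0.6215, 0.2492]), 1.571, array([32., 40.]))
('red', array([ 0.5744, -0.0777]), 0.104, array([70., 16.]))
('red', array([0.5228, 0.1231]), 2.548, array([10., 69.]))
('blue', array([0.6499, 0.0477]), 2.104, array([11., 69.]))
('blue', array([ 0.4488, -0.0037]), 2.905, array([14., 71.]))
 yaw -1.571 tz 0.06 F [-0.1  0.9 -0. ] t 49.15 g 0.453 z 0.3297
```

View pics/f.png

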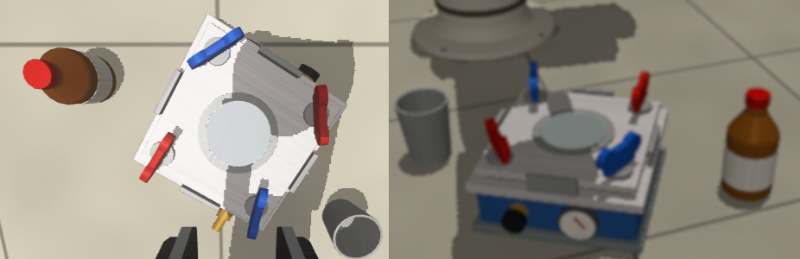

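```bash
python3 -c "
from cell import robot
print(robot.finish_job())"
```

```text
the job is handed in; nothing more can be done
None
```

The cover is tightened and the job is handed in at about 49 s of the 72 s allowed; the hand-in reports no verdict. I gave red b and then red d a first round of about 70°. I then tightened all four to their hard stops in cross order: d, b, a, c.

| Screw | Colour | Total turn, from final picture (rad) | Expected (rad) | Torque at stop (N m) |
|---|---|---|---|---|
| d | red | 2.10 | 2.0–2.6 | 1.5 |
| b | red | 2.16 | 2.0–2.6 | 1.1 |
| a | blue | 0.97 | 0.8–1.2 | 1.5 |
| c | blue | 1.17 | 0.8–1.2 | 1.3 |

- **Final picture:** The cover looks level, and the bottle and beaker are standing. I judged level by eye and from the stops, and did not measure the cover height. The cap of the bottle measured within about 4 mm of its first position, and I did not re-measure the beaker.
- **Missed first grasp:** The fingertips sat about 33 mm above the reported TCP, so the gripper closed above screw b without touching it. I measured the offset in two cameras and corrected for it.
- **Disagreements:** The gripper turned 0.06–0.09 rad further than each wing at the stops, because it slipped or flexed against them. The torque reading also carried a small bias from sideways grip forces, so after d I judged each stop by the change in torque.

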